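# Lock the swing arm of the tube stand with its jam nut

## Task

Swing the arm of the tube stand clockwise (seen from above) fully home against its rubber-sleeved stop post without pushing hard on it. Then run the hexagon jam nut on the threaded pillar down by hand-turns until it bears on the arm's hub, and tighten it to about 0.45 N m, without overtightening it, so that the arm is locked there. Leave the bottle, jar and tube rack where they are, and let go of everything at the end.

Things in the scene. Friction and masses are not known exactly. Their poses are not given: they have to be found in the camera images.
- stand: Tube stand, fixed: grey base plate 190 x 110 mm, top 16 mm above the bench. Origin on the bench under the axis of the upright threaded pillar (17 mm thick, top 110 mm above the bench). x runs along the plate from the pillar to the stop side, y to its left, z up. Stop post: 12 mm thick, top at 60 mm, at x 75, y -14.5 mm; the arm rests against it when it points along x.
- swing_arm: Swing arm on the pillar; origin on the bench under the pillar's axis, x outwards along the arm, y to its left, z up. Round hub 30 mm thick with a 33 mm spring lock washer on top, together from 45 to 74 mm above the bench; bar 17 mm wide, from 46 to 56 mm; at its end the white tube holder. Fingers beside the nut have room down to 60 mm above the bench.
- holder (a point): Centre of the white tube holder at the end of the swing arm: a block 34 x 34 mm, from 45 to 89 mm above the bench, centre at 67 mm, 120 mm from the pillar's axis. A red-capped tube (16 mm thick) stands out of it up to 120 mm. Axes as the swing arm; the face to push on is the one at +y, 17 mm from the centre. About 2 N moves it; 8 N against the stop is ample, over 30 N is too hard.
- swing (a joint): Angle of the swing arm in rad, growing clockwise seen from above: the arm points 0.9 - value anticlockwise from the stand's x axis. It meets the stop at 0.9, where it must be and stay (within 0.05). Drag 0.25 N m: it stays where it is left. The stop is rubbery: 1.4 N at the holder presses it in by about 1 mm.
- jam_nut: Steel hexagon jam nut on the pillar, origin at the centre of the hexagon's underside, z up. Running down it drags with about 0.1 N m. Once it bears on the spring washer the torque climbs by about 0.1 N m in each 0.1 rad: 0.45 N m (0.35 rad after first bearing) is tight, under 0.3 is too little, above 0.75 is too much. Let go, it springs back by up to 0.5 rad and stays; that is fine.
- nut_mid (a point): Centre of the jam nut, half-way up it: 36 mm across flats, 24 mm high. The flats face along its x axis and every 60 degrees from it. Clockwise seen from above runs it down the thread, 8 mm per turn (1.27 mm per rad). At the start it is 1.2 to 3.2 rad short of bearing. Where it bears differs from stand to stand: its centre is then anywhere from 86 to 90 mm above the bench, so it must be felt.
- amber_bottle: Bystander: brown bottle with a white cap, 56 mm thick, 105 mm high. Origin under its centre.
- jar: Bystander: white jar, 62 mm thick, 70 mm high. Origin under its centre.
- tube_rack: Bystander: teal tube rack with white ends and capped tubes, 100 x 216 mm, 90 mm high. Origin under its centre.

How it is judged:
By the outcome, as a careful person would: the job done as asked, in the order asked, and still so for the second after the job is handed in, with the robot touching nothing.
It also fails if it takes over 67 s, if anything falls off the work surface, if the arm or the gripper's body presses on something with over 40 N, if the wrist force passes 120 N, or if a joint passes its speed limit or range.

## Robot

A 6-joint arm with a two-finger parallel gripper is mounted at the origin on the work surface. World frame = base frame: x ahead of the robot, y to its left, z up, the work surface at z = 0. Lengths are in m, angles in rad, forces in N, time in s.
With the tool pointing down it reaches from about 0.25 to 0.775 m from the base axis. Payload 4 kg.
Tool frame: the origin (TCP) lies at the very end of the fingers, on their centre line; the grasp point (between the pads) lies hold_point_z behind it (hold_point_z is the distance from the TCP to the grasp point, in m); z points along the fingers, y is the direction in which the jaws open and shut (so a half turn about z gives the same grasp; the last joint's range is limited). The gripper opens to 94 mm and grips with 3 to 60 N. Pads are 16 mm wide; open, the fingers measure 119 mm over their backs; the gripper's body (75 mm by 177 mm) begins 78 mm behind the grasp point.
Start: joints at [1.023, 0.087, 1.371, -0, 1.684, -0.103], TCP at [0.237, 0.496, 0.206] pointing down, gripper open.
Joint ranges: [-3.1, 3.1], [-0.76, 2.03], [0.27, 2.55], [-1.08, 4.22], [0.17, 2.65], [-2.57, 2.57]. Speed limits (rad/s): [2.79, 2.79, 3.14, 3.14, 3.14, 3.14].

## Interface

Orientations are given as [roll, pitch, yaw] about the fixed x, y, z axes, in that order (R = Rz(yaw) Ry(pitch) Rx(roll)).
In Python, from bench import * gives the robot as it stands.
- The arm moves only by the tool step_arm, never from a script. Its argument "increments" is text: rows parted by semicolons, each of 6 numbers parted by spaces: the shift along the tool's x, y, z in cm, then the turn, a rotation vector about the tool's x, y, z in rad. A call has 1 to 5 rows; each row shifts and turns the commanded pose from where the row before left it, along the tool's axes as they then stand; what a row does not reach is not made up. A row lasts 1/10 s, in which the tool goes at most 50 mm and 8.59 degrees, less where a joint would pass 70% of its speed; a pose out of reach is approached as far as the arm can. A call is refused whole if a number of a shift passes 5 or a number of a turn 0.15, either way. A call with a gripper value outside its range is refused whole. "claw" is the gripper's target within -1 to 1 (shut at 1, half-way at 0, fully open at -1), set as the call begins (left out, the last holds). The fingers move at their own pace and stop on an object; the grip force is fixed at half the most. Time passes only in rows, so rows that do not move let the fingers close. It gives the time, the measured TCP pose, the force and the opening at its end, in the units of the state.
- get_obs(): the state, without advancing time (a new reading comes with each control period).
- snapshot(name): name is "scene" or "top"; returns the picture (420x560x3 uint8, red, green, blue); there is no depth.
- calibration(name): a dict with "camera_matrix" (3x3 intrinsics, pixels), "eye" and "orientation" of the camera in the world. Camera axes: x right, y up, looking along -z (the intrinsics and any distortion apply to the point x, -y, -z); pixel columns grow to the right and rows downward; lengths in m; the calibration is good to about 2 mm. A picture is of the moment at which its call begins. calibration takes no time and is no camera call.
- close_job(): hands the job in, once; it reports no verdict.
The state is a dict: "time": time; "joint_positions": joint angles; "qvel": joint speeds; "joint_torque": joint torques, N m; "tool_pos": TCP position; "ee_rot": TCP orientation; "wrist_force": force on the tool from outside, world axes, zero at the start; "wrist_torque": the same for the moment, N m; "width": finger opening in m.
Only numpy, scipy, OpenCV 4.12 (cv2) and the standard library are available. Lean on these libraries where they do the work, as an engineer would, in place of code of your own. Each camera call takes 0.05 s, during which the arm holds its last target. There are 200 camera calls.

## Working session

There is one attempt and no reset: what is moved stays moved. The work goes in short steps, Python scripts to look and compute and a tool call to move; the robot and the scene stay as the last step left them, time stands still between calls to the robot, and variables do not carry over. Pictures are saved under pics/ and viewed, about 8 in all and at most 12, crops included, and the job is handed in when it is done.

Besides the shell and the picture viewer there is one more tool, called after "Request:" as name(argument=value, ...) on one line, values as JSON. step_arm: Moves the arm, as the interface text tells. Its arguments: {"type":"object","properties":{"increments":{"type":"string"},"claw":{"type":"number"}},"required":["increments"]}

```bash
mkdir -p pics; ls
python3 - <<'E'
from bench import *
import cv2
for n in("scene","top"):
    cv2.imwrite(f"pics/{n}0.png",cv2.cvtColor(snapshot(n),cv2.COLOR_RGB2BGR)); print(calibration(n))
print(get_obs())
E
```

```text
pics
{'camera_matrix': array([[392.38246837,   0.        , 283.36967713],
       [  0.        , 392.38246837, 210.47006175],
       [  0.        ,   0.        ,   1.        ]]), 'eye': array([ 0.99520388, -0.83317246,  0.8034368 ]), 'orientation': array([ 0.93191508, -0.0104338 ,  0.53447042])}
{'camera_matrix': array([[408.12227729,   0.        , 280.51592996],
       [  0.        , 408.12227729, 212.93112968],
       [  0.        ,   0.        ,   1.        ]]), 'eye': array([0.34442248, 0.02778129, 1.08782441]), 'orientation': array([ 0.18770571, -0.01406405, -1.56158667])}
{'time': 0.1, 'joint_positions': array([ 1.02287436e+00,  8.78650655e-02,  1.37209449e+00, -2.71297524e-05,
        1.68357527e+00, -1.03111485e-01]), 'qvel': array([ 1.24660101e-03, -2.94430147e-03, -4.24780297e-03,  5.25100390e-04,
       -4.62170245e-04, -3.30126044e-05]), 'joint_torque': array([ 1.62646924e-03, -3.41254735e+01, -3.03300941e+01,  7.18544237e-02,
        3.04421294e-02, -8.83501639e-05]), 'tool_pos': array([0.23642114, 0.49605399, 0.20443435]), 'ee_rot': array([-3.13965802e+00, -1.73085403e-04,  2.69677898e+00]), 'wrist_force': array([-0.13078125, -0.51469828,  0.17115622]), 'wrist_torque': array([-0.06109635, -0.00350865,  0.01958898]), 'width': 0.09426574793526286}
```

View pics/scene0.png

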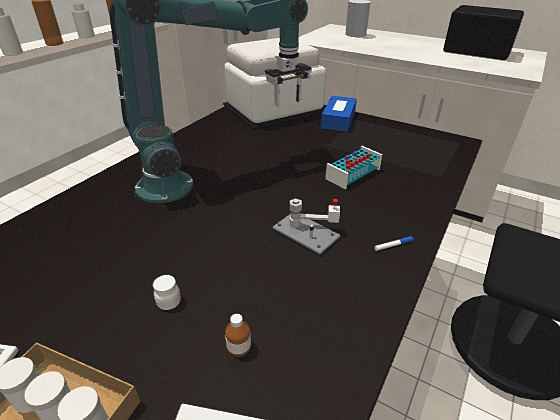

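View pics/top0.png

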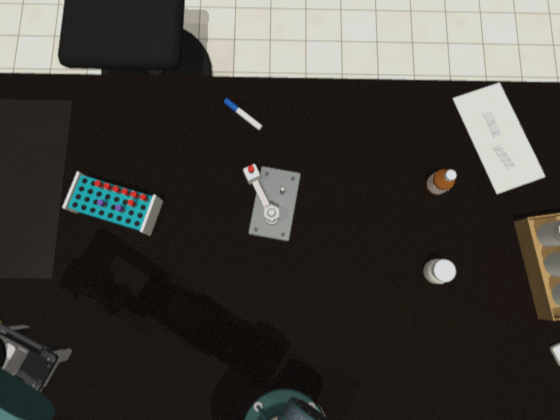

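The top view shows the stand plate around (275,204), the pillar and nut near (271,212), the holder near (252,172) and the stop post near (282,189). Next I enlarge both views for pixel readings.

```bash
cat > h.py <<'E'
from bench import *
import numpy as np, cv2
from scipy.spatial.transform import Rotation as Ro
def ray(n,u,v):
    c=calibration(n);K=c["camera_matrix"];d=np.linalg.inv(K)@[u,v,1];d=Ro.from_euler('xyz',c["orientation"]).apply([d[0],-d[1],-d[2]])
    return np.array(c["eye"]),d
def at(n,u,v,z):
    e,d=ray(n,u,v);return e+d*(z-e[2])/d[2]
def px(n,p):
    c=calibration(n);K=c["camera_matrix"];q=Ro.from_euler('xyz',c["orientation"]).inv().apply(np.array(p)-c["eye"]);w=K@[q[0],-q[1],-q[2]];return w[:2]/w[2]
def crop(n,x,y,w,h,s,out):
    im=cv2.cvtColor(snapshot(n),cv2.COLOR_RGB2BGR)[y:y+h,x:x+w]
    cv2.imwrite("pics/"+out,cv2.resize(im,None,fx=s,fy=s,interpolation=cv2.INTER_CUBIC))
E
python3 - <<'E'
from h import *
a=cv2.imread("pics/top0.png")[155:250,235:310];b=cv2.imread("pics/scene0.png")[190:260,265:350]
a=cv2.resize(a,None,fx=6,fy=6,interpolation=cv2.INTER_CUBIC)
b=cv2.resize(b,None,fx=9,fy=8,interpolation=cv2.INTER_CUBIC) if 0 else cv2.resize(b,None,fx=8,fy=8,interpolation=cv2.INTER_CUBIC)
cv2.imwrite("pics/a.png",a);cv2.imwrite("pics/b.png",b)
E
```

```text
(no output)
```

View pics/a.png

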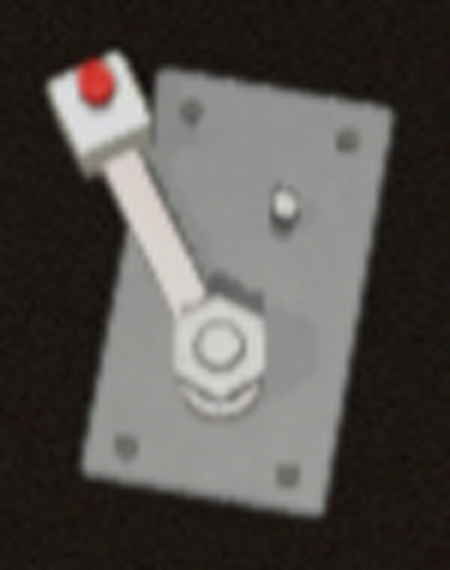

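View pics/b.png

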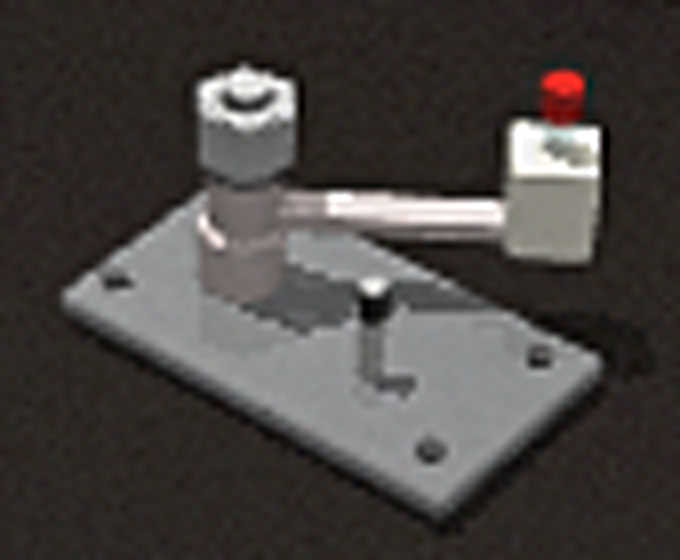

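Crop readings for the top view: pillar top (219,344), post (285,205), plate corners (160,68), (393,106), (322,515), (83,473). Holder top corners are (48,90), (118,52), (150,125), (85,165), and the nut has vertices at its top and bottom with flats facing left and right.

Run:
```python
from h import *
np.set_printoptions(precision=4,suppress=True)
f=lambda p,z:at("top",(p[0]+.5)/6-.5+235,(p[1]+.5)/6-.5+155,z)[:2]
g=lambda p,z:at("scene",(p[0]+.5)/8-.5+265,(p[1]+.5)/8-.5+190,z)[:2]
c=[f(p,.016) for p in[(160,68),(393,106),(322,515),(83,473)]]
print("corners",c,"centre",np.mean(c,0))
d=(c[0]-c[3]+c[1]-c[2]);d2=c[0]-c[1]+c[3]-c[2];print("len",np.linalg.norm(d)/2,np.linalg.norm(d2)/2,"yaw",np.arctan2(d[1],d[0]),np.arctan2(-d2[0],d2[1]))
P=f((219,344),.11);S=f((285,205),.06);H=np.mean([f(p,.089) for p in[(48,90),(118,52),(150,125),(85,165)]],0)
print("pillar",P,"post",S,"H",H,np.linalg.norm(H-P),"armyaw",np.arctan2(*(H-P)[::-1]))
print("scene: pillar",g((247,87),.11),"post",g((375,286),.06),"H",np.mean([g(p,.089) for p in[(508,122),(555,118),(603,128),(550,162)]],0))
cs=[g(p,.016) for p in [(600,362),(437,512),(65,295)]];print("scene corners",cs)
V=[f(p,.104) for p in[(220,293),(266,322),(264,368),(218,397),(175,370),(175,320)]]
m=np.mean(V,0);print("nut",m,[(np.round(np.linalg.norm(v-m),4),round(np.degrees(np.arctan2(*(v-m)[::-1]))%60,1)) for v in V])
print(get_obs()["time"])
```

```text
corners [array([0.6782, 0.0684]), array([ 0.6617, -0.0377]), array([ 0.4745, -0.0065]), array([0.492, 0.099])] centre [0.5766 0.0308]
len 0.18924770289565673 0.107184171632744 yaw -0.16400387016016102 -0.15923262744133945
pillar [0.5325 0.0388] post [0.6037 0.0116] H [0.6376 0.0906] 0.11715875513288444 armyaw 0.45789540764578707
scene: pillar [0.5312 0.0377] post [0.6029 0.0116] H [0.6338 0.0996]
scene corners [array([0.6763, 0.0652]), array([ 0.6601, -0.0444]), array([ 0.4767, -0.008 ])]
nut [0.5333 0.0386] [(np.float64(0.0217), np.float64(0.4)), (np.float64(0.0212), np.float64(57.4)), (np.float64(0.0205), np.float64(2.7)), (np.float64(0.0216), np.float64(59.0)), (np.float64(0.021), np.float64(0.5)), (np.float64(0.0211), np.float64(1.1))]
0.1
```

```bash
cat >> h.py <<'E'
def plan(pts,start=None):
    """pts: list of (x,y,z,yaw,nrows); rows from the measured (or given) pose, tool pointing down"""
    o=get_obs();
    if start is None:
        start=[*o["tool_pos"],o["ee_rot"][2]]
    c=np.array(start,float)
    for *t,n in pts:
        t=np.array(t);t[3]=c[3]+(t[3]-c[3]+np.pi)%(2*np.pi)-np.pi
        s=(t-c)/n;R=[]
        for i in range(n):
            y=c[3]+s[3]*i
            R.append(f"{100*(s[0]*np.cos(y)+s[1]*np.sin(y)):.2f} {100*(s[0]*np.sin(y)-s[1]*np.cos(y)):.2f} {-100*s[2]:.2f} 0 0 {-s[3]:.3f}")
        c=t
        for i in range(0,n,5): print("; ".join(R[i:i+5]))
        print()
E
python3 - <<'E'
from h import *
import bench
print([n for n in dir(bench) if 'hold' in n.lower()],getattr(bench,'hold_point_z',None))
P=np.array([.532,.038])
print({k:at("top",*k,.05) for k in[(115,203)]})
plan([(.6158,.135,.2,3.64,14),(.6158,.135,.058,3.64,5)],[.237,.496,.206,2.697])
E
```

```text
['hold_point_z'] 0.0188
{(115, 203): array([0.56274508, 0.44321036, 0.05      ])}
-3.55 -1.16 0.04 0 0 -0.067; -3.47 -1.40 0.04 0 0 -0.067; -3.36 -1.63 0.04 0 0 -0.067; -3.25 -1.85 0.04 0 0 -0.067; -3.11 -2.07 0.04 0 0 -0.067
-2.97 -2.27 0.04 0 0 -0.067; -2.81 -2.47 0.04 0 0 -0.067; -2.64 -2.65 0.04 0 0 -0.067; -2.45 -2.82 0.04 0 0 -0.067; -2.26 -2.98 0.04 0 0 -0.067
-2.05 -3.13 0.04 0 0 -0.067; -1.83 -3.26 0.04 0 0 -0.067; -1.61 -3.37 0.04 0 0 -0.067; -1.38 -3.47 0.04 0 0 -0.067

-0.00 0.00 2.84 0 0 -0.000; -0.00 0.00 2.84 0 0 -0.000; -0.00 0.00 2.84 0 0 -0.000; -0.00 0.00 2.84 0 0 -0.000; -0.00 0.00 2.84 0 0 -0.000
```

Request:
step_arm(increments="-3.55 -1.16 0 0 0 -0.067; -3.47 -1.4 0 0 0 -0.067; -3.36 -1.63 0 0 0 -0.067; -3.25 -1.85 0 0 0 -0.067; -3.11 -2.07 0 0 0 -0.067", claw=1)

```text
time: 0.6
tool_pos: [0.3725, 0.3662, 0.2049]
ee_rot: [-3.141, -0.001, 3.035]
wrist_force: [0.1, -0.1, 0.3]
width: 0.0571
```

Request:
step_arm(increments="-2.97 -2.27 0 0 0 -0.067; -2.81 -2.47 0 0 0 -0.067; -2.64 -2.65 0 0 0 -0.067; -2.45 -2.82 0 0 0 -0.067; -2.26 -2.98 0 0 0 -0.067")

```text
time: 1.1
tool_pos: [0.5076, 0.2369, 0.2049]
ee_rot: [3.142, -0.001, -2.914]
wrist_force: [0.4, 1.0, -0.6]
width: 0.0174
```

Request:
step_arm(increments="-2.05 -3.13 0 0 0 -0.067; -1.83 -3.26 0 0 0 -0.067; -1.6 -3.37 0 0 0 -0.067; -1.38 -3.47 0 0 0 -0.067; 0 0 0 0 0 0")

```text
time: 1.6
tool_pos: [0.6167, 0.1307, 0.2034]
ee_rot: [-3.141, -0.002, -2.653]
wrist_force: [0.0, 0.7, 0.3]
width: 0.0003
```

Request:
step_arm(increments="0 0.6 2.5 0 0 0; 0 0 3 0 0 0; 0 0 3 0 0 0; 0 0 3 0 0 0; 0 0 3 0 0 0")

```text
time: 2.1
tool_pos: [0.6107, 0.1406, 0.0589]
ee_rot: [3.141, -0.001, -2.648]
wrist_force: [0.9, -0.3, -0.7]
width: 0.0005
```

Run:
```python
from h import *
crop("scene",255,130,110,130,4.5,"c.png")
print(get_obs()["tool_pos"],get_obs()["wrist_force"])
P=np.array([.532,.038])
pts=[]
for a in np.arange(.50,-.19,-.05):
    e=np.array([np.cos(a),np.sin(a)]);n=np.array([-e[1],e[0]])
    q=P+.12*e+.0295*n;pts.append((*q,.058,a+np.pi,1))
plan(pts)
```

```text
[0.60687255 0.14000492 0.05239286] [-2.36135471 -0.46263136 -3.36517463]
-0.56 -2.41 -0.56 0 0 -0.007

-0.13 -0.60 -0.00 0 0 0.050

-0.13 -0.60 -0.00 0 0 0.050

-0.13 -0.60 -0.00 0 0 0.050

-0.13 -0.60 -0.00 0 0 0.050

-0.13 -0.60 -0.00 0 0 0.050

-0.13 -0.60 -0.00 0 0 0.050

-0.13 -0.60 -0.00 0 0 0.050

-0.13 -0.60 -0.00 0 0 0.050

-0.13 -0.60 -0.00 0 0 0.050

-0.13 -0.60 -0.00 0 0 0.050

-0.13 -0.60 -0.00 0 0 0.050

-0.13 -0.60 -0.00 0 0 0.050

-0.13 -0.60 -0.00 0 0 0.050
```

View pics/c.png

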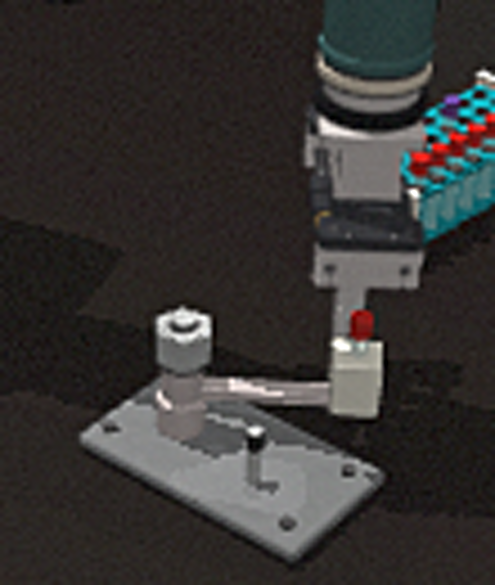

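The closed fingers stand on the +y side of the holder and are not touching it; the holder is near (355,375) in the crop. Next I push along the arc.

Request:
step_arm(increments="-0.5 -1 -0.5 0 0 0; 0 -0.5 0 0 0 0; -0.1 -0.5 0 0 0 0.02; -0.1 -0.6 0 0 0 0.05; 0 0 0 0 0 0")

```text
time: 2.65
tool_pos: [0.6318, 0.1194, 0.0678]
ee_rot: [-3.14, 0.004, -2.72]
wrist_force: [0.4, 1.0, -0.4]
width: 0.0005
```

Request:
step_arm(increments="-0.13 -0.6 0 0 0 0.05; -0.13 -0.6 0 0 0 0.05; -0.13 -0.6 0 0 0 0.05; -0.13 -0.6 0 0 0 0.05; 0 0 0 0 0 0")

```text
time: 3.15
tool_pos: [0.6443, 0.0994, 0.0671]
ee_rot: [-3.142, 0.003, -2.918]
wrist_force: [0.1, -0.2, 0.3]
width: 0.0003
```

Request:
step_arm(increments="-0.13 -0.6 0.6 0 0 0.05; -0.13 -0.6 0 0 0 0.05; -0.13 -0.6 0 0 0 0.05; -0.13 -0.6 0 0 0 0.05; 0 0 0 0 0 0")

```text
time: 3.65
tool_pos: [0.6522, 0.0762, 0.0601]
ee_rot: [-3.142, 0.001, -3.118]
wrist_force: [0.1, 0.8, -0.8]
width: 0.0006
```

Run:
```python
from h import *
crop("scene",255,130,110,130,4.5,"d.png")
print(get_obs()["tool_pos"],get_obs()["wrist_force"])
```

```text
[0.65188731 0.07629331 0.06000032] [-0.41539303 -0.08354693  0.1352524 ]
```

View pics/d.png

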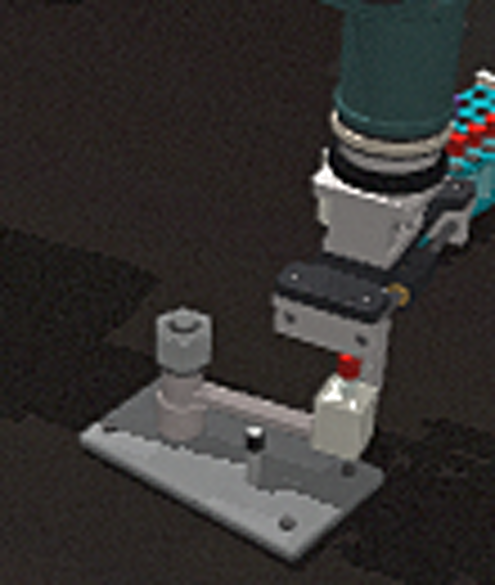

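The arm is swinging with the fingers, and the bar is still short of the post at (255,435).

Request:
step_arm(increments="-0.1 -0.6 0 0 0 0.05; -0.05 -0.6 0 0 0 0.05; -0.05 -0.5 0 0 0 0.04; 0 0 0 0 0 0; 0 0 0 0 0 0")

```text
time: 4.2
tool_pos: [0.6532, 0.0595, 0.0597]
ee_rot: [-3.141, -0.0, 3.027]
wrist_force: [0.1, -0.3, -0.5]
width: 0.0004
```

Request:
step_arm(increments="0 -0.3 0 0 0 0.02; 0 -0.2 0 0 0 0; 0 0 0 0 0 0; 0 0 0 0 0 0; 0 0 0 0 0 0")

```text
time: 4.7
tool_pos: [0.6529, 0.0546, 0.0597]
ee_rot: [3.141, 0.0, 3.005]
wrist_force: [1.0, 2.0, -0.5]
width: 0.0006
```

Request:
step_arm(increments="0 -0.2 0 0 0 0.01; 0 0 0 0 0 0; 0 0 0 0 0 0")

```text
time: 5.0
tool_pos: [0.6525, 0.0524, 0.0595]
ee_rot: [-3.141, -0.0, 2.995]
wrist_force: [1.4, 2.1, 0.0]
width: 0.0003
```

Request:
step_arm(increments="0 -0.2 0 0 0 0.01; 0 0 0 0 0 0; 0 0 0 0 0 0")

```text
time: 5.3
tool_pos: [0.6521, 0.0503, 0.0594]
ee_rot: [-3.141, -0.0, 2.985]
wrist_force: [1.5, 0.8, 0.5]
width: 0.0005
```

Request:
step_arm(increments="0 -0.2 0 0 0 0.01; 0 0 0 0 0 0; 0 0 0 0 0 0")

```text
time: 5.6
tool_pos: [0.6517, 0.0483, 0.0594]
ee_rot: [-3.141, -0.0, 2.975]
wrist_force: [1.2, 0.9, 0.2]
width: 0.0006
```

Request:
step_arm(increments="0 -0.2 0 0 0 0; 0 -0.1 0 0 0 0; 0 0 0 0 0 0")

```text
time: 5.9
tool_pos: [0.6517, 0.0479, 0.0595]
ee_rot: [3.137, 0.0, 2.976]
wrist_force: [1.7, 7.1, -0.4]
width: 0.0006
```

Request:
step_arm(increments="0 -0.2 0 0 0 0; 0 0 0 0 0 0; 0 0 0 0 0 0")

```text
time: 6.2
tool_pos: [0.6517, 0.0479, 0.0595]
ee_rot: [3.134, 0.001, 2.977]
wrist_force: [3.6, 9.3, -0.6]
width: 0.0002
```

Request:
step_arm(increments="0 -0.2 0 0 0 0; 0 0 0 0 0 0; 0 0 0 0 0 0")

```text
time: 6.5
tool_pos: [0.6517, 0.0479, 0.0596]
ee_rot: [3.131, 0.001, 2.978]
wrist_force: [5.2, 14.2, -0.4]
width: 0.0003
```

The push stopped at y = 0.048, close to the computed home contact at (0.655, 0.047), and the force then climbed to about 15 N. I back off, lift, and look.

Request:
step_arm(increments="0 0.8 0 0 0 0; 0 1 0 0 0 0; 0 2 0 0 0 0; 0 0 -4 0 0 0; 0 0 -4 0 0 0")

```text
time: 7.0
tool_pos: [0.6556, 0.0803, 0.1379]
ee_rot: [-3.14, -0.006, 2.976]
wrist_force: [1.7, -0.9, 0.8]
width: 0.0006
```

Request:
step_arm(increments="0 4 -4 0 0 0; 0 4 0 0 0 0; 0 4 0 0 0 0; 0 4 0 0 0 0; 0 0 0 0 0 0", claw=-1)

```text
time: 7.5
tool_pos: [0.682, 0.2385, 0.1735]
ee_rot: [3.14, -0.002, 2.981]
wrist_force: [-0.6, -0.4, 0.5]
width: 0.0368
```

Run:
```python
from h import *
im=cv2.cvtColor(snapshot("top"),cv2.COLOR_RGB2BGR);im2=cv2.cvtColor(snapshot("scene"),cv2.COLOR_RGB2BGR)
a=cv2.resize(im[155:250,235:310],None,fx=6,fy=6,interpolation=cv2.INTER_CUBIC)
b=cv2.resize(im2[190:260,265:350],None,fx=5,fy=5,interpolation=cv2.INTER_CUBIC)[:350]
b=cv2.copyMakeBorder(b,0,a.shape[0]-b.shape[0],0,0,cv2.BORDER_CONSTANT)
c=np.hstack([a,b]);print(c.shape)
cv2.imwrite("pics/e.png",c[:,:800]);o=get_obs();print(o["tool_pos"],o["ee_rot"],o["joint_positions"],o["wrist_force"],o["time"])
```

```text
(570, 875, 3)
[0.68235841 0.23359476 0.17396798] [-3.14014876e+00 -1.10676506e-03  2.97671142e+00] [ 2.51697729e-01  4.87570930e-01  9.32826978e-01 -8.82750792e-04
  1.72279105e+00 -1.15435112e+00] [-0.19764761  0.69801299  0.22544811] 7.6
```

View pics/e.png

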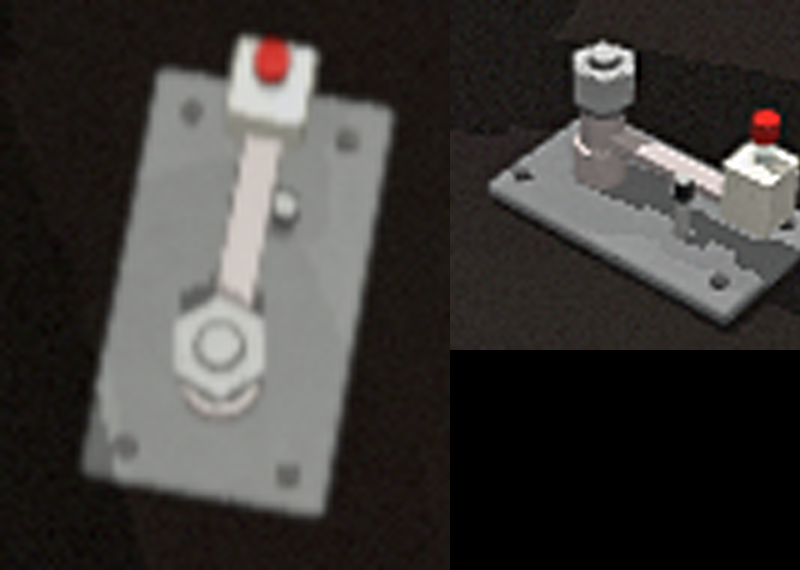

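The bar now lies along the plate and touches the post near (285,205). The nut is unmoved, centred near (219,345). Now I go over the nut.

Run:
```python
from h import *
plan([(.532,.0385,.174,np.pi,8),(.532,.0385,.0715,np.pi,5)])
```

```text
1.45 -2.71 -0.00 0 0 -0.021; 1.51 -2.68 -0.00 0 0 -0.021; 1.56 -2.65 -0.00 0 0 -0.021; 1.62 -2.62 -0.00 0 0 -0.021; 1.67 -2.59 -0.00 0 0 -0.021
1.73 -2.55 -0.00 0 0 -0.021; 1.78 -2.51 -0.00 0 0 -0.021; 1.83 -2.48 -0.00 0 0 -0.021

0.00 0.00 2.05 0 0 -0.000; 0.00 0.00 2.05 0 0 -0.000; 0.00 0.00 2.05 0 0 -0.000; 0.00 0.00 2.05 0 0 -0.000; 0.00 0.00 2.05 0 0 -0.000
```

Request:
step_arm(increments="1.45 -2.71 0 0 0 -0.021; 1.51 -2.68 0 0 0 -0.021; 1.56 -2.65 0 0 0 -0.021; 1.62 -2.62 0 0 0 -0.021; 1.67 -2.59 0 0 0 -0.021")

```text
time: 8.1
tool_pos: [0.5876, 0.108, 0.1751]
ee_rot: [-3.141, 0.0, 3.078]
wrist_force: [-0.4, -0.3, -0.2]
width: 0.085
```

Request:
step_arm(increments="1.73 -2.55 0 0 0 -0.021; 1.78 -2.51 0 0 0 -0.021; 1.83 -2.48 0 0 0 -0.021; 0 0 0 0 0 0; 0 0 0 0 0 0")

```text
time: 8.6
tool_pos: [0.5321, 0.0362, 0.1754]
ee_rot: [3.141, 0.001, 3.14]
wrist_force: [1.1, -0.2, 0.4]
width: 0.094
```

Run:
```python
from h import *
plan([(.532,.0385,.174,np.pi,1)])
print(get_obs()["width"])
```

```text
0.01 0.23 0.14 0 0 -0.002

0.09395602576738618
```

Request:
step_arm(increments="0 0.23 2 0 0 0; 0 0 2 0 0 0; 0 0 2 0 0 0; 0 0 2 0 0 0; 0 0 2.2 0 0 0")

```text
time: 9.1
tool_pos: [0.5332, 0.0403, 0.0723]
ee_rot: [3.141, 0.001, -3.14]
wrist_force: [0.1, 0.2, 0.3]
width: 0.0936
```

Request:
step_arm(increments="0 0 0.1 0 0 0; 0 0 0 0 0 0; 0 0 0 0 0 0")

```text
time: 9.4
tool_pos: [0.5336, 0.0399, 0.0732]
ee_rot: [3.142, 0.002, -3.14]
wrist_force: [0.3, -0.4, -0.4]
width: 0.0939
```

Run:
```python
from h import *
plan([(.532,.0385,.0715,np.pi,1)])
o=get_obs();print(o["wrist_force"],o["wrist_torque"],o["tool_pos"])
crop("scene",255,140,90,110,5,"f.png")
```

```text
0.16 -0.14 0.17 0 0 0.001

[ 0.32306643 -0.41408527 -0.3570475 ] [ 0.03612331 -0.01204202  0.04121281] [0.53358094 0.03989722 0.07324514]
```

View pics/f.png

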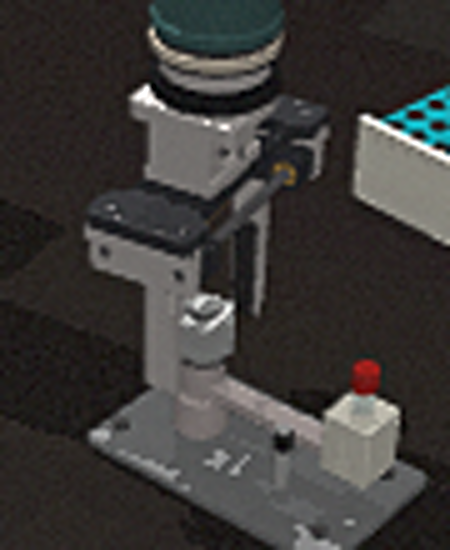

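The fingers straddle the nut near (208,330). I make the small correction and then grip.

Request:
step_arm(increments="0.15 -0.14 0.15 0 0 0; 0 0 0 0 0 0; 0 0 0 0 0 0; 0 0 0 0 0 0; 0 0 0 0 0 0", claw=1)

```text
time: 9.95
tool_pos: [0.5309, 0.0383, 0.0704]
ee_rot: [3.142, 0.0, -3.14]
wrist_force: [-0.2, -0.2, 0.3]
width: 0.0578
```

Request:
step_arm(increments="0 0 0 0 0 0; 0 0 0 0 0 0; 0 0 0 0 0 0; 0 0 0 0 0 0")

```text
time: 10.35
tool_pos: [0.5309, 0.0381, 0.0703]
ee_rot: [-3.141, -0.0, -3.14]
wrist_force: [1.0, -1.5, 0.6]
width: 0.036
```

Run:
```python
from h import *
o=get_obs();print(o["wrist_force"],o["wrist_torque"],o["tool_pos"],o["ee_rot"],o["width"],o["joint_torque"],o["joint_positions"])
```

```text
[ 0.98889294 -1.49921454  0.63516858] [-0.06534715  0.00413976  0.07694428] [0.53087678 0.03809394 0.0703239 ] [-3.14130164e+00 -1.93704102e-05 -3.14022675e+00] 0.03604739039074184 [  0.2961874  -33.2970643  -28.41673851   0.20609904   0.05210743
   0.08482912] [-3.47170879e-02  1.14642403e-01  1.61333318e+00 -2.95160648e-04
  1.41362594e+00 -1.60683312e+00]
```

The width reads 36.0 mm, a square grip across the flats, and the side forces are small. I turn down the thread.

Request:
step_arm(increments="0 0 0.013 0 0 0.1; 0 0 0.013 0 0 0.1; 0 0 0.013 0 0 0.1; 0 0 0.013 0 0 0.1; 0 0 0.013 0 0 0.1")

```text
time: 10.85
tool_pos: [0.5311, 0.039, 0.0697]
ee_rot: [3.14, -0.0, 2.639]
wrist_force: [-0.4, 0.8, -0.5]
width: 0.0362
```

```bash
cat > s.py <<'E'
from h import *
o=get_obs();np.set_printoptions(precision=4,suppress=True)
print(o["time"],o["tool_pos"],"yaw",o["ee_rot"][2],"F",o["wrist_force"],"T",o["wrist_torque"],"j6",o["joint_torque"][5],o["joint_positions"][5],o["width"])
E
python3 s.py
```

```text
10.85 [0.5311 0.039  0.0697] yaw 2.6391250199992395 F [-0.4029  0.824  -0.5485] T [ 0.2701 -0.1622  0.1567] j6 -0.7000687345862389 -1.1027734193202572 0.036226435303604476
```

Request:
step_arm(increments="0 0 0.013 0 0 0.1; 0 0 0.013 0 0 0.1; 0 0 0.013 0 0 0.1; 0 0 0.013 0 0 0.1; 0 0 0 0 0 0")

```text
time: 11.35
tool_pos: [0.5316, 0.0395, 0.0692]
ee_rot: [3.139, -0.001, 2.243]
wrist_force: [3.5, 2.5, -1.2]
width: 0.0359
```

```bash
python3 s.py
```

```text
11.35 [0.5316 0.0395 0.0692] yaw 2.243158365498208 F [ 3.4959  2.5154 -1.1996] T [ 0.5998 -0.412  -0.1165] j6 0.3337931726127863 -0.7066240451123454 0.035921630876418933
```

Request:
step_arm(increments="0 0 0.013 0 0 0.1; 0 0 0 0 0 0; 0 0 0 0 0 0")

```text
time: 11.65
tool_pos: [0.5317, 0.0396, 0.0691]
ee_rot: [3.138, -0.001, 2.145]
wrist_force: [2.7, 3.9, -2.2]
width: 0.0359
```

```bash
python3 s.py
```

```text
11.65 [0.5317 0.0396 0.0691] yaw 2.1451634288836288 F [ 2.7297  3.8571 -2.2122] T [ 0.7324 -0.4619 -0.0571] j6 -0.07790990173816681 -0.6086685400458525 0.035908233558453254
```

Request:
step_arm(increments="0.04 0.1 0.02 0 0 0; 0 0 0 0 0 0; 0 0 0 0 0 0")

```text
time: 11.95
tool_pos: [0.5317, 0.0396, 0.0691]
ee_rot: [3.141, -0.001, 2.144]
wrist_force: [0.5, 3.2, 0.1]
width: 0.0356
```

```bash
python3 s.py
```

```text
11.95 [0.5317 0.0396 0.0691] yaw 2.1436518746438176 F [0.4795 3.1909 0.0578] T [ 0.6286 -0.2379 -0.0872] j6 -0.05489487200975418 -0.6056633707457396 0.03558458367448495
```

Request:
step_arm(increments="0 0 0.013 0 0 0.05; 0 0 0.013 0 0 0.05; 0 0 0 0 0 0.05")

```text
time: 12.25
tool_pos: [0.532, 0.0397, 0.0689]
ee_rot: [3.14, -0.001, 1.992]
wrist_force: [2.3, 4.5, 0.4]
width: 0.0359
```

```bash
python3 s.py
```

```text
12.25 [0.532  0.0397 0.0689] yaw 1.991916730127922 F [2.3117 4.4625 0.443 ] T [ 0.6982 -0.3241  0.1087] j6 -0.29531288892030716 -0.4539128298376611 0.03593287474838493
```

Request:
step_arm(increments="0 0 0.006 0 0 0.05; 0 0 0.006 0 0 0.05; 0 0 0.006 0 0 0.05")

```text
time: 12.55
tool_pos: [0.5322, 0.0398, 0.0687]
ee_rot: [3.139, -0.001, 1.842]
wrist_force: [3.0, 4.4, -1.3]
width: 0.0362
```

```bash
python3 s.py
```

```text
12.55 [0.5322 0.0398 0.0687] yaw 1.841948921545633 F [ 2.9648  4.3621 -1.2524] T [ 0.6746 -0.4009  0.0914] j6 -0.2942859102040529 -0.3039203353781942 0.03615051471220878
```

Request:
step_arm(increments="0.08 0.08 0.01 0 0 0.05; 0 0 0.01 0 0 0.05; 0 0 0.006 0 0 0.05; 0 0 0.006 0 0 0.05; 0 0 0.006 0 0 0.05")

```text
time: 13.05
tool_pos: [0.5327, 0.0399, 0.0683]
ee_rot: [3.14, 0.0, 1.592]
wrist_force: [1.7, 2.6, -0.0]
width: 0.0361
```

```bash
python3 s.py
```

```text
13.05 [0.5327 0.0399 0.0683] yaw 1.5917184078244375 F [ 1.7327  2.6054 -0.0226] T [ 0.3439 -0.3061  0.0782] j6 -0.2975348476320505 -0.052037560520077734 0.03608604461075365
```

Request:
step_arm(increments="0.06 0.06 0.007 0 0 0.05; 0 0 0.007 0 0 0.05; 0 0 0.006 0 0 0.05; 0 0 0.006 0 0 0.05; 0 0 0.006 0 0 0.05")

```text
time: 13.55
tool_pos: [0.5331, 0.0399, 0.068]
ee_rot: [3.14, 0.001, 1.341]
wrist_force: [2.2, 0.9, -0.4]
width: 0.0358
```

```bash
python3 s.py
```

```text
13.55 [0.5331 0.0399 0.068 ] yaw 1.341494129559257 F [ 2.1756  0.9215 -0.3853] T [ 0.1145 -0.2457  0.1204] j6 -0.2870635315775871 0.19917744173717516 0.03575861122652387
```

Request:
step_arm(increments="0.03 0.06 0.007 0 0 0.05; 0 0 0.007 0 0 0.05; 0 0 0.006 0 0 0.05; 0 0 0.006 0 0 0.05; 0 0 0.006 0 0 0.05")

```text
time: 14.05
tool_pos: [0.5337, 0.0398, 0.0678]
ee_rot: [3.14, 0.001, 1.092]
wrist_force: [1.2, 0.9, 0.2]
width: 0.0365
```

```bash
python3 s.py
```

```text
14.05 [0.5337 0.0398 0.0678] yaw 1.0919358236652732 F [1.162  0.8529 0.1895] T [-0.0291 -0.171   0.2861] j6 -0.13428955804556608 0.449107617155139 0.03649392039655713
```

Request:
step_arm(increments="0 0.03 0.006 0 0 0.05; 0 0 0.006 0 0 0.05")

```text
time: 14.25
tool_pos: [0.5338, 0.0398, 0.0677]
ee_rot: [3.14, 0.001, 0.992]
wrist_force: [1.5, 1.0, 1.0]
width: 0.0363
```

```bash
python3 s.py
```

```text
14.25 [0.5338 0.0398 0.0677] yaw 0.9921638077213217 F [1.522 1.021 1.006] T [-0.0402 -0.1126  0.398 ] j6 -0.06837118417024612 0.5486782310285145 0.03631147472418773
```

Request:
step_arm(increments="0 0.02 0.004 0 0 0.05; 0 0 0.002 0 0 0.03")

```text
time: 14.45
tool_pos: [0.5339, 0.0398, 0.0674]
ee_rot: [3.14, 0.001, 0.912]
wrist_force: [1.3, -0.6, 0.3]
width: 0.0359
```

```bash
python3 s.py
```

```text
14.45 [0.5339 0.0398 0.0674] yaw 0.9124326858484919 F [ 1.3445 -0.6195  0.2802] T [-0.0185 -0.1085  0.3628] j6 0.1963662263005972 0.6282272814579865 0.035878035030395515
```

Run:
```python
from h import *
r=[]
for i in range(10):
    snapshot("top");o=get_obs();r.append([o["wrist_torque"][2],o["joint_torque"][5],o["ee_rot"][2]])
r=np.array(r);print(r.round(3));print(r.mean(0))
```

```text
[[0.301 0.413 0.912]
 [0.282 0.404 0.913]
 [0.283 0.298 0.914]
 [0.239 0.273 0.913]
 [0.265 0.273 0.913]
 [0.282 0.277 0.913]
 [0.321 0.281 0.913]
 [0.33  0.285 0.913]
 [0.274 0.288 0.913]
 [0.299 0.29  0.913]]
[0.28774477 0.30816416 0.91303423]
```

Request:
step_arm(increments="0 0 0.004 0 0 0.03; 0 0 0.004 0 0 0.03")

```text
time: 15.15
tool_pos: [0.5341, 0.0398, 0.0674]
ee_rot: [3.14, 0.001, 0.85]
wrist_force: [0.9, -4.9, 1.4]
width: 0.0362
```

```bash
python3 s.py
python3 - <<'E'
from h import *
r=[]
for i in range(8):
    snapshot("top");o=get_obs();r.append([o["wrist_torque"][2],o["joint_torque"][5],o["ee_rot"][2]])
r=np.array(r);print(r.round(3));print(r.mean(0),o["wrist_force"],o["time"])
E
```

```text
15.15 [0.5341 0.0398 0.0674] yaw 0.8503526113945847 F [ 0.8697 -4.9266  1.3757] T [-0.9635 -0.1393  0.4434] j6 0.1510065933689475 0.6902687184897853 0.03617479355131887
[[0.412 0.471 0.849]
 [0.326 0.441 0.851]
 [0.319 0.344 0.851]
 [0.257 0.325 0.851]
 [0.306 0.322 0.851]
 [0.349 0.322 0.851]
 [0.33  0.322 0.851]
 [0.347 0.322 0.851]]
[0.33071166 0.35863706 0.85105124] [ 0.61177468 -4.86858173  1.01753612] 15.55
```

Request:
step_arm(increments="0 0 0.003 0 0 0.03; 0 0 0 0 0 0")

```text
time: 15.75
tool_pos: [0.5341, 0.0398, 0.0673]
ee_rot: [3.14, 0.001, 0.821]
wrist_force: [2.0, -5.2, 2.0]
width: 0.0359
```

```bash
python3 s.py
```

```text
15.75 [0.5341 0.0398 0.0673] yaw 0.8210518025147695 F [ 1.9951 -5.1624  2.0238] T [-0.9766 -0.1954  0.3841] j6 0.4644537717103958 0.7195622547313237 0.03586043878199872
```

Tightened to roughly 0.45 N m. I release, lift straight up and clear the view.

Request:
step_arm(increments="0 0 0 0 0 0; 0 0 0 0 0 0; 0 0 0 0 0 0; 0 0 0 0 0 0; 0 0 0 0 0 0", claw=-1)

```text
time: 16.25
tool_pos: [0.5332, 0.041, 0.0667]
ee_rot: [-3.14, 0.0, 0.823]
wrist_force: [-0.9, -0.5, -0.3]
width: 0.0723
```

Request:
step_arm(increments="0 0 0 0 0 0; 0 0 -2 0 0 0; 0 0 -3 0 0 0; 0 0 -3 0 0 0; 0 0 -3 0 0 0")

```text
time: 16.75
tool_pos: [0.5334, 0.0407, 0.1781]
ee_rot: [-3.141, 0.0, 0.823]
wrist_force: [0.6, -0.8, -0.7]
width: 0.0939
```

Request:
step_arm(increments="-2 2 -2 0 0 0; -3 3 0 0 0 0; -3 3 0 0 0 0; -3 3 0 0 0 0; -2 2 0 0 0 0")

```text
time: 17.25
tool_pos: [0.5403, -0.1456, 0.197]
ee_rot: [3.141, 0.0, 0.821]
wrist_force: [0.4, 0.9, 0.8]
width: 0.0943
```

Request:
step_arm(increments="-2 2 0 0 0 0; 0 0 0 0 0 0; 0 0 0 0 0 0")

```text
time: 17.55
tool_pos: [0.5415, -0.1714, 0.1967]
ee_rot: [-3.14, -0.0, 0.822]
wrist_force: [0.4, 1.2, -0.7]
width: 0.0939
```

```bash
python3 - <<'E'
from h import *
im=cv2.cvtColor(snapshot("top"),cv2.COLOR_RGB2BGR);im2=cv2.cvtColor(snapshot("scene"),cv2.COLOR_RGB2BGR)
a=cv2.resize(im[155:250,235:310],None,fx=5,fy=5,interpolation=cv2.INTER_CUBIC)
b=cv2.resize(im2[190:260,265:350],None,fx=4.9,fy=4.9,interpolation=cv2.INTER_CUBIC)
b=cv2.copyMakeBorder(b,0,a.shape[0]-b.shape[0],0,0,cv2.BORDER_CONSTANT)
cv2.imwrite("pics/g.png",np.hstack([a,b])[:,:800])
cv2.imwrite("pics/full.png",im)
o=cv2.imread("pics/top0.png")
d=cv2.absdiff(o,im).max(2)
for n,(x,y,w,h) in dict(rack=(60,165,105,75),bottle=(420,160,45,45),jar=(415,250,50,45)).items(): print(n,(d[y:y+h,x:x+w]>50).mean())
E
python3 s.py
```

```text
rack 0.0
bottle 0.6567901234567901
jar 0.13066666666666665
17.65 [ 0.5417 -0.1703  0.1971] yaw 0.8236892574050358 F [ 0.4585 -0.3587  0.8016] T [0.0287 0.1118 0.0087] j6 0.003012880333699286 0.3422351006768261 0.09386704995860704
```

View pics/g.png

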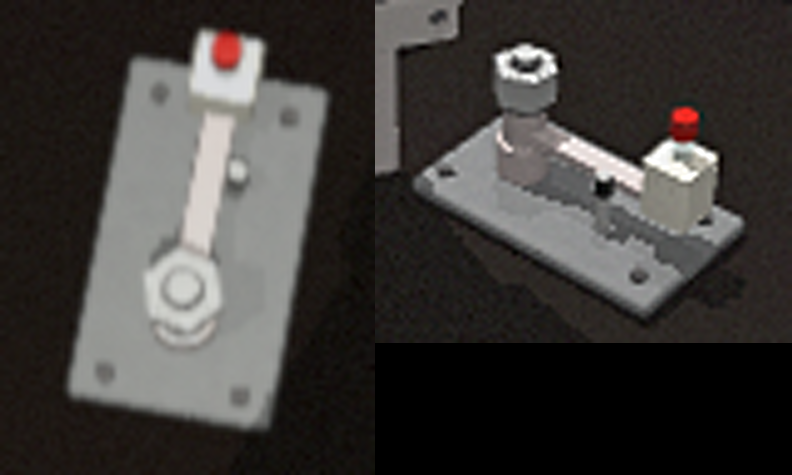

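The arm is home against the post, touching it near (237,172), and the nut is down and turned. The robot is probably just in front of the bottle in the top view, so I check the full frame.

View pics/full.png

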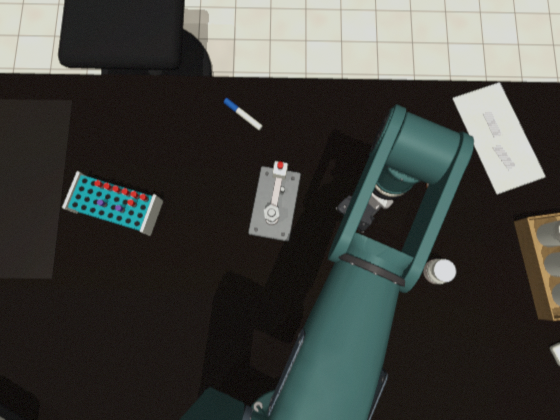

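The forearm, well above the bench, hides the bottle. The rack at (115,203) and the jar at (440,271) are where they were. Nothing is touching the robot, so I hand in.

```bash
python3 -c "
from bench import *
print(close_job())"
```

```text
the job is handed in; nothing more can be done
None
```

I pushed the swing arm clockwise against its stop post, ran the jam nut down about 2.3 rad in one grip, and tightened it to about 0.45 N m. Then I opened the gripper, backed clear and handed in at about 17.7 s.

- **Arm home:** the last pictures show the bar along the plate, touching the post, both after the push and after tightening. The push peaked at about 15 N, above the 8 N called ample but under the 30 N limit. The stop also felt stiffer than described: the holder did not move as the force rose from 7 to 15 N.
- **Nut torque:** the nut started to bear at a gripper yaw of about 1.2–1.29 rad, and I stopped at 0.82 rad. The wrist torque peaked at about 0.44 N m while turning and read about 0.29–0.33 N m when holding still. The readings scatter by about 0.05 N m, so 0.45 is an estimate, based mainly on the readings taken while turning.
- **Bystanders:** the rack's part of the top view is unchanged, and the jar is where it was. The forearm hid the bottle in the last top view, so I did not see it. The gripper was never lower than 0.17 m on that side and felt no contact, so it should not have been touched.
- **Let go:** the gripper is open, with about zero wrist force.

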